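# Open the wine case and scan its label

## Robot

A 6-joint arm with a two-finger parallel gripper is mounted at the origin on the work surface. World frame = base frame: x ahead of the robot, y to its left, z up, the work surface at z = 0. Lengths are in m, angles in rad, forces in N, time in s.
With the tool pointing down it reaches from about 0.35 to 0.775 m from the base axis. Payload 5.5 kg.
Tool frame: the origin (TCP) lies midway between the tips of the shut fingers; the grasp point (between the pads) lies 19 mm behind it; z points along the fingers, y is the line along which they close (so a half turn about z gives the same grasp; the last joint's range is limited). The gripper opens to 85 mm and grips with 20 to 120 N. Pads are 22 mm wide; open, the fingers measure 114 mm over their backs; the gripper's body (76 mm by 85 mm) begins 54 mm behind the grasp point. The pads swing forward as they close: fully open they stand 13 mm farther back than shut.
Start: joints at [-1.382, 0.313, 0.046, 1.304, 0, 1.431], TCP at [0.186, -0.544, 0.231] pointing down, gripper open.
Joint ranges: [-2.76, 2.76], [-0.86, 1.69], [-1.03, 1.26], [-2.2, 2.34], [-1.47, 1.5], [-3.14, 3.14]. Speed limits (rad/s): [2.57, 2.57, 3.14, 3.14, 3.14, 3.14].

## Interface

Orientations are given as a unit quaternion [w, x, y, z].
In Python, from workcell import get_state, read_camera, camera_info, hand_in, recognise gives the robot as it stands.
- The arm moves only by the tool arm_command, never from a script. Its argument "moves" is one flat list of numbers, 7 for each row, row after row: the opening, from -1 (shut) to 1 (fully open), then the shift along the tool's x, y, z in mm, then the turn, a rotation vector about the tool's x, y, z in rad. A call has 1 to 8 rows; each row shifts and turns the commanded pose from where the row before left it, along the tool's axes as they then stand; what a row does not reach is not made up. A row lasts 1/8 s, in which the tool goes at most 62.5 mm and 10.7 degrees, less where a joint would pass 70% of its speed; a pose out of reach is approached as far as the arm can. A call with a gripper value outside its range is refused whole. The fingers move at their own pace and stop on an object; "newtons" is the grip in N (left out, the last holds). Time passes only in rows, so rows that do not move let the fingers close. It gives the time, the measured TCP pose, the force, the opening and the grip force at its end, in the units of the state.
- get_state(): the state, without advancing time (a new reading comes with each control period).
- read_camera(name): name is "scene" or "top" or "wrist"; returns (picture, depth): 384x512x3 uint8, blue, green, red; 384x512 float32, m along the optical axis (not along the pixel's ray), 0 where there is no reading.
- camera_info(name): a dict with "fovy" (degrees; the focal length in pixels is half the picture's height over the tangent of half this angle, whatever the lens; pixels are square), "cx", "cy" (the principal point, pixels), "k1" (the pictures are not rectified: a ray, as slopes to the right and down, at radius r is drawn at 1 + k1 r^2 times it, then the intrinsics apply), "eye" and "orientation" of the camera in the world; the wrist camera has in their place "tool_from_camera" (4x4, takes a point from camera to tool coordinates, whose origin is the TCP and whose axes are the flange's). Camera axes: x right, y down, z forward; pixel columns grow to the right and rows downward; lengths in m; the calibration is good to about 2 mm. A picture is of the moment at which its call begins: read the wrist's pose just before it. camera_info takes no time and is no camera call.
- hand_in(): hands the job in; it is judged then, once.
Trained networks look in the newest picture that a camera, given by its name, has taken for a name from the list of things; names that differ only in an ending like _2 or _b are one class to them, and where a whole thing is asked for, a point or a joint stands for the part that bears it (a point fixed in the world has none). Each returns a list of dicts, best first, with "confidence" (0 to 1); they miss things now and then, are a little off and sometimes report something else, mostly with a low value. They report only what shows in the picture. A call takes as long as a camera call. They do not tell look-alikes from the thing itself.
- recognise(camera, label): "point" ([column, row] in pixels, amid what is visible of it).
The state is a dict: "clock": time; "joint_pos": joint angles; "qvel": joint speeds; "tau": joint torques, N m; "tcp_pos": TCP position; "orientation": TCP orientation; "wrist_force": force on the tool from outside, world axes, zero at the start; "ft_torque": the same for the moment, N m; "finger_gap": finger opening in m; "grip_force": force on a finger pad.
Only numpy, scipy, OpenCV 4.12 (cv2) and the standard library are available. Lean on these libraries where they do the work, as an engineer would, in place of code of your own. Each camera call takes 0.05 s, during which the arm holds its last target. There are 200 camera calls.

## Task

Book in the half bottles: lift the lid of the wooden wine case by its front tab and lay it back until it leans on its stop by itself, without flinging it. Then squeeze the clamped hand scanner's trigger all the way in, hold it about half a second to scan the label inside the lid, and let it go. Leave everything else on the table standing where it is.

Things in the scene. Friction and masses are not known exactly. Their poses are not given: they have to be found in the camera images.
- case: Pale wooden case, 160 (x) x 275 (y) x 85 mm (z) without its lid, fixed to the table, holding two half bottles. Origin: centre of its underside, on the table; -x is its front (towards the robot), +x its back with the hinge, z up. Two steel straps on the back stand about 50 mm above the rim and lean back: the lid's stop.
- lid (a joint): Hinge of the case's lid (rad): 0 shut (at the start), 1.85 leaning back on its stop, 16 degrees past upright. A flat wooden board, 160 x 275 x 10 mm, 0.2 to 0.45 kg, hinged on the case's back top edge, lightly damped. Let go before upright (1.57) it falls shut; past upright it sinks back onto its stop by itself.
- lid_tab (a point): Middle of the lower front edge of the lid's finger tab: a wooden tongue 50 mm wide (along the case's y) and 10 mm thick that juts 25 mm out from the middle of the lid's front edge, with free air beneath it down to the table. This point is 185 mm from the hinge line. It turns with the lid: its axes are the case's when the lid is shut.
- lid_hinge (a point): Middle of the lid's hinge line, on the case's back top edge (80 mm behind the case's middle, 85 mm above the table). The hinge axis runs along the case's y.
- scanner: Grey pistol-shaped scanner clamped on its side in a fixed stand (round foot, 110 mm wide). Origin: centre of the foot's underside, on the table. x: the way it looks. Head 110 mm above the table (45 mm wide, 38 tall, x from -53 to 91 mm). The grip leaves the head level along -y: 28 mm thick (x from -34 to -6 mm), 30 mm tall in z, ending at y = -128 mm.
- trigger (a joint): Sprung trigger of the scanner (rad): 0 released, 0.25 fully squeezed. Black bar, 48 x 10 x 22 mm, along the front (+x) side of the grip, hinged at its head end about a vertical axis (scanner x 9, y -26 mm). Squeezing swings its free end towards the grip (-x). About 6 N at its middle squeezes it fully; it springs back when let go.
- trigger_pad (a point): Spot on the trigger's front face to press, 32 mm from the trigger's hinge, at mid height (110 mm above the table). Presses towards the scanner's -x, travel 8 mm.
- grip_back (a point): Spot on the back (-x) face of the scanner's fixed grip across from the trigger spot, at mid height (110 mm above the table); 54 mm behind the trigger spot while released, 46 mm when squeezed (flat finger pads end up about 49 mm apart). From above, one finger can go on each side; this side of the grip does not give.
- bottle: Bystander, loose: full standing wine bottle, 300 mm tall, 74 mm thick. Origin: centre of its underside.
- cup: Bystander, loose: small steel tasting bowl, 84 mm wide, 45 mm tall. Origin: centre of its underside.
- stopper: Bystander, loose: steel bottle stopper, 32 mm wide, 45 mm tall. Origin: centre of its underside.
- dripring: Bystander, loose: dark steel drip ring, 48 mm wide, 14 mm tall. Origin: centre of its underside.
- corkscrew: Bystander, loose: waiter's corkscrew lying flat, 115 mm long, 14 mm tall. Origin: centre of its underside.
- cork: Bystander, loose: cork lying flat, 45 x 24 x 24 mm. Origin: centre of its underside.
- jar: Bystander, loose: glass jar with steel cap, 70 mm wide, 90 mm tall. Origin: centre of its underside.
Things that resemble listed ones, but are neither listed nor needed, are in the scene too. Leave any blue or red look-alike of the scanner alone.

How it is judged:
By the outcome, as a careful person would: the job done as asked, in the order asked, and still so for the second after the job is handed in, with the robot touching nothing.
It also fails if it takes over 50 s, if anything falls off the work surface, if the arm or the gripper's body presses on something with over 40 N, if the wrist force passes 120 N, or if a joint passes its speed limit or range.

## Working session

There is one attempt and no reset: what is moved stays moved. The work goes in short steps, Python scripts to look and compute and a tool call to move; the robot and the scene stay as the last step left them, time stands still between calls to the robot, and variables do not carry over. Pictures are saved under pics/ and viewed, at most 10 in all, crops included, and the job is handed in when it is done.

Besides the shell and the picture viewer there is one more tool, called by a JSON object that holds its "name" and its "arguments". arm_command: Moves the arm, as the interface text tells. Its arguments: {"type":"object","properties":{"moves":{"type":"array"},"newtons":{"type":"number"}},"required":["moves"]}

```bash
mkdir -p pics; cat > h.py <<'E'
import numpy as np, cv2
from workcell import *
from scipy.spatial.transform import Rotation as R
def q2R(q): return R.from_quat([q[1],q[2],q[3],q[0]]).as_matrix()
def cam(name,st=None):
    i=camera_info(name); f=192/np.tan(np.radians(i["fovy"])/2)
    if "tool_from_camera" in i:
        st=st or get_state(); T=np.array(i["tool_from_camera"]); Rt=q2R(st["orientation"])
        return i,f,Rt@T[:3,:3],Rt@T[:3,3]+np.array(st["tcp_pos"])
    return i,f,q2R(i["orientation"]),np.array(i["eye"])
def rays(i,f,uv):
    d=(np.atleast_2d(uv).astype(float)-[i["cx"],i["cy"]])/f; s=d.copy()
    for _ in range(20): s=d/(1+i["k1"]*(s**2).sum(1,keepdims=True))
    return np.c_[s,np.ones(len(s))]
def cloud(name,dep,st=None):
    i,f,Rm,t=cam(name,st); v,u=np.mgrid[:384,:512]
    r=rays(i,f,np.c_[u.ravel(),v.ravel()])*dep.reshape(-1,1)
    return (r@Rm.T+t).reshape(384,512,3)
E
cat > a.py <<'E'
from h import *
s=get_state(); print(s["tcp_pos"],s["orientation"],s["clock"])
ims=[]
for n in ["scene","top"]:
    p,d=read_camera(n); cv2.imwrite(f"pics/{n}.png",p); np.save(n+".npy",d); P=cloud(n,d); np.save(n+"_P.npy",P)
    print(n,camera_info(n)["eye"],(d>0).mean())
    for l in ["case","lid","lid_tab","lid_hinge","scanner","trigger","trigger_pad","grip_back","bottle","cup","stopper","dripring","corkscrew","cork","jar"]:
        try:
            for r in recognise(n,l)[:3]:
                u,v=r["point"]; print(l,np.round(r["point"]),round(r["confidence"],2),np.round(P[int(v),int(u)],3))
        except Exception as e: print(l,e)
E
python3 a.py
```

```text
[ 0.1855672  -0.54369266  0.23040214] [-9.21173345e-04  9.86514616e-01  1.63670592e-01 -2.28115861e-05] 0.0
scene [ 0.91839476 -0.62867304  0.78120054] 0.9959259033203125
case [251. 236.] 0.57 [ 0.606 -0.181  0.098]
lid [250. 224.] 0.56 [ 0.583 -0.153  0.098]
lid_tab [251. 223.] 0.63 [ 0.584 -0.151  0.097]
lid_hinge [250. 222.] 0.69 [ 0.578 -0.146  0.096]
scanner [238.  98.] 0.83 [0.24  0.253 0.125]
scanner [156. 208.] 0.79 [ 0.381 -0.263  0.118]
scanner [312. 150.] 0.76 [0.578 0.145 0.131]
trigger [302. 140.] 0.53 [0.524 0.191 0.114]
trigger [144. 188.] 0.5 [ 0.306 -0.233  0.118]
trigger [220.  90.] 0.37 [ 0.918 -0.629  0.781]
trigger_pad [303. 139.] 0.58 [0.528 0.19  0.116]
trigger_pad [144. 190.] 0.46 [ 0.313 -0.238  0.122]
trigger_pad [226.  90.] 0.38 [0.157 0.287 0.108]
grip_back [241.  98.] 0.88 [0.244 0.259 0.124]
grip_back [314. 147.] 0.8 [0.575 0.163 0.129]
grip_back [156. 208.] 0.6 [ 0.381 -0.263  0.118]
bottle [386. 126.] 0.78 [0.714 0.343 0.159]
cup [381. 187.] 0.6 [0.774 0.245 0.022]
cup [254. 222.] 0.23 [ 0.586 -0.146  0.097]
stopper [345. 196.] 0.71 [0.707 0.137 0.028]
[... 453 characters left out ...]
 0.094]
lid_tab [282. 170.] 0.93 [ 0.58  -0.142  0.096]
lid_hinge [282. 169.] 0.58 [ 0.58  -0.142  0.096]
scanner [183. 174.] 0.8 [0.554 0.205 0.103]
scanner [283. 168.] 0.74 [ 0.583 -0.142  0.099]
scanner [147. 274.] 0.55 [0.209 0.303 0.128]
trigger [150. 284.] 0.48 [0.178 0.29  0.118]
trigger [184. 180.] 0.44 [0.531 0.2   0.123]
grip_back [179. 174.] 0.71 [0.554 0.22  0.116]
grip_back [150. 276.] 0.71 [0.206 0.293 0.126]
bottle [137. 131.] 0.92 [0.678 0.354 0.192]
bottle [183. 179.] 0.67 [0.532 0.205 0.118]
stopper [203. 142.] 0.54 [0.693 0.148 0.046]
dripring [223. 219.] 0.51 [ 0.417  0.073 -0.005]
corkscrew [205. 225.] 0.57 [0.387 0.131 0.022]
cork [342. 217.] 0.44 [ 0.423 -0.363  0.024]
```

```bash
python3 -c "
import cv2
a=cv2.imread('pics/scene.png');cv2.imwrite('pics/s2.png',cv2.resize(a[60:380,100:460],None,fx=1.8,fy=1.8,interpolation=3))
a=cv2.imread('pics/top.png');cv2.imwrite('pics/t2.png',cv2.resize(a[90:310,110:390],None,fx=2.7,fy=2.7,interpolation=3))"
```

```text
(no output)
```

View pics/s2.png

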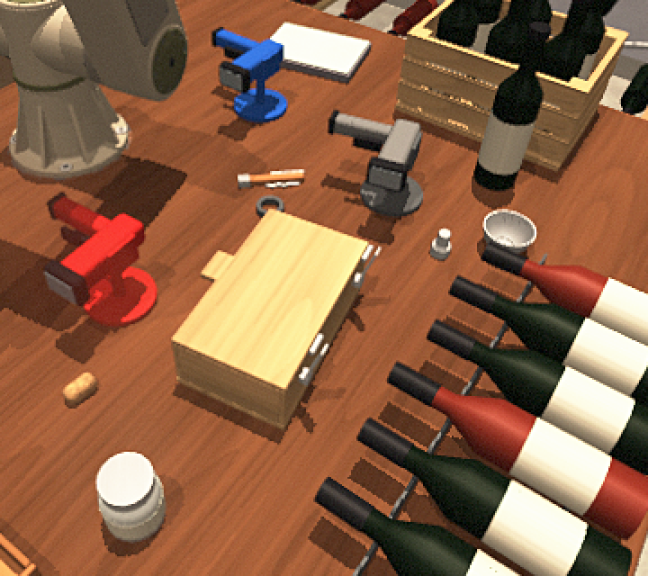

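View pics/t2.png

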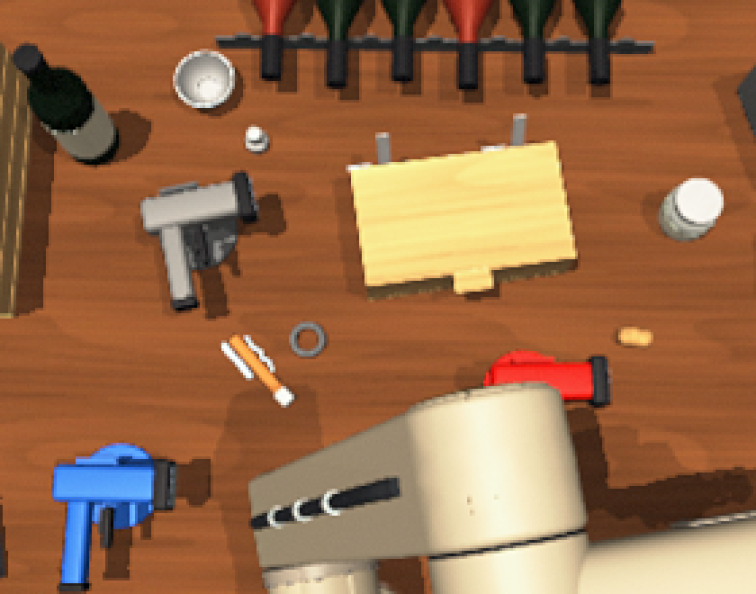

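The scene view shows the shut case with its tab on the robot side (crop 217,265), the red look-alike in front of it, and the grey scanner beyond the drip ring (crop 390,165). The top view shows the grey grip pointing towards the robot (crop 180,290) with its black trigger on the right (205,240).

```bash
cat > b.py <<'E'
from h import *
np.set_printoptions(precision=4,suppress=True)
Ps=np.load("scene_P.npy");Pt=np.load("top_P.npy")
for n,P in (("scene",Ps),("top",Pt)):
    im=cv2.imread(f"pics/{n}.png"); hsv=cv2.cvtColor(im,cv2.COLOR_BGR2HSV)
    z=P[...,2]
    m=(z>.082)&(z<.108)&(P[...,0]>.42)&(P[...,0]<.72)&(P[...,1]<.03)&(P[...,1]>-.32)
    print(n,"lid z",np.median(z[m]),m.sum())
    i,f,Rm,t=cam(n)
    # lid by colour, projected on its plane
    ym=(hsv[...,0]>14)&(hsv[...,0]<32)&(hsv[...,2]>150)&(hsv[...,1]>60)&m
    v,u=np.nonzero(ym); r=rays(i,f,np.c_[u,v])@Rm.T; Q=t+r*((.095-t[2])/r[:,2])[:,None]
    c,s,a=cv2.minAreaRect(Q[:,:2].astype(np.float32)); print("lid colour",c,s,a)
    # opened (no tab)
    k=cv2.morphologyEx(ym.astype(np.uint8),cv2.MORPH_OPEN,np.ones((25,25) if n=="top" else (27,27)))
    v,u=np.nonzero(k); r=rays(i,f,np.c_[u,v])@Rm.T; Q=t+r*((.095-t[2])/r[:,2])[:,None]
    c,s,a=cv2.minAreaRect(Q[:,:2].astype(np.float32)); print("lid body",c,s,a); print(cv2.boxPoints((c,s,a)))
    red=((hsv[...,0]<6)|(hsv[...,0]>174))&(hsv[...,1]>180)&(P[...,0]<.5)&(z>.1)
    q=P[red]; print("red",np.percentile(q,[2,98],axis=0)) if len(q) else 0
    g=(z>.09)&(z<.15)&(P[...,0]>.42)&(P[...,0]<.68)&(P[...,1]>.07)&(P[...,1]<.28)
    q=P[g]; print("grey",g.sum(),np.percentile(q,[2,50,98],axis=0)); c=cv2.minAreaRect(q[:,:2].astype(np.float32)); print(c)
    grid=np.histogram2d(q[:,0],q[:,1],bins=[np.arange(.42,.68,.01),np.arange(.07,.28,.01)])[0]
    for row,x in zip(grid[::-1],np.arange(.42,.67,.01)[::-1]): print("%.2f"%x,"".join("%3d"%w for w in row[::-1]))
E
python3 b.py
```

```text
scene lid z 0.09677656632818021 6344
lid colour (0.5693090558052063, -0.14054621756076813) (0.18555408716201782, 0.28076171875) 8.99664306640625
lid body (0.6284464597702026, -0.22175730764865875) (0.06695535778999329, 0.07379889488220215) 36.158870697021484
[[ 0.5796 -0.2117]
 [ 0.6232 -0.2713]
 [ 0.6772 -0.2318]
 [ 0.6337 -0.1722]]
red [[ 0.2425 -0.2956  0.1027]
 [ 0.3871 -0.175   0.1342]]
grey 1228 [[0.4533 0.1299 0.0952]
 [0.5701 0.201  0.1239]
 [0.6196 0.2606 0.133 ]]
((0.5314086079597473, 0.18976011872291565), (0.15750567615032196, 0.14541596174240112), 14.287296295166016)
0.67   0  0  0  0  0  0  0  0  0  0  0  0  0  0  0  0  0  0  0  0
0.66   0  0  0  0  0  0  0  0  0  0  0  0  0  0  0  0  0  0  0  0
0.65   0  0  0  0  0  0  0  0  0  0  0  0  0  0  0  0  0  0  0  0
0.64   0  0  0  0  0  0  0  0  0  0  0  0  0  0  0  0  0  0  0  0
0.63   0  0  0  0  0  0  0  0  0  0  0  0  0  0  0  0  0  0  0  0
0.62   0  0  0  0  0  0  0  0  0  0  0  2 19  0  0  0  0  0  0  0
0.61   0  0  0  0  0  0  0  0  0  0  0  7 26 24  0  0  0  0  0  0
0.60   0  0  0  3  7  9 28  8  5 10  7  3 12 41  0  
[... 2798 characters left out ...]
6  8  0  0  0  0  0  0  0  0  0  0  0  0
0.51   0  0  6  8  8  4  3  7  2  0  0  0  0  0  0  0  0  0  0  0
0.50   0  0  3  6  9  8  0  7  2  0  0  0  0  0  0  0  0  0  0  0
0.49   0  0  1  7  8 10  0  0  0  0  0  0  0  0  0  0  0  0  0  0
0.48   0  0  0  6  9 10  1  0  0  0  0  0  0  0  0  0  0  0  0  0
0.47   0  0  0  5 10  9  4  0  0  0  0  0  0  0  0  0  0  0  0  0
0.46   0  0  0  2  7  7  6  0  0  0  0  0  0  0  0  0  0  0  0  0
0.45   0  0  0  2  6  9  8  1  0  0  0  0  0  0  0  0  0  0  0  0
0.44   0  0  0  0 12 13 10  0  0  0  0  0  0  0  0  0  0  0  0  0
0.43   0  0  0  0  0  0  0  0  0  0  0  0  0  0  0  0  0  0  0  0
0.42   0  0  0  0  0  0  0  0  0  0  0  0  0  0  0  0  0  0  0  0
```

{"name": "arm_command", "arguments": {"moves": [1,0,0,-40,0,0,0,1,0,0,-40,0,0,0]}}

```text
clock: 1.85
tcp_pos: [0.1856, -0.5438, 0.3118]
orientation: [-0.001, 0.987, 0.164, -0.0]
wrist_force: [-1.1, -0.6, 0.6]
finger_gap: 0.0855
grip_force: 0.0
```

```bash
cat > plan.py <<'E'
from h import *
from scipy.spatial.transform import Slerp
np.set_printoptions(precision=4,suppress=True)
YAW=np.radians(9.0); H=np.array([.660,-.125,.085])
cx=np.array([np.cos(YAW),np.sin(YAW),0]); cy=np.array([-np.sin(YAW),np.cos(YAW),0]); cz=np.array([0,0,1.])
def lidpose(th,p,beta,r=.158,n=.005):
    """TCP on lid at angle th; tool pitched p below level, skewed beta (rad)"""
    u=-np.cos(th)*cx+np.sin(th)*cz; nn=np.sin(th)*cx+np.cos(th)*cz
    pos=H+r*u+n*nn
    z=np.cos(p)*cx-np.sin(p)*cz; y=np.sin(p)*cx+np.cos(p)*cz; x=np.cross(y,z)
    M=np.c_[x,y,z]@R.from_rotvec([0,beta,0]).as_matrix()
    return pos,M
def rows(wps,opens,start=None,maxmm=30,maxdeg=9):
    """wps: list of (pos,M,n or None); prints rounded rows"""
    if start is None:
        s=get_state(); start=(np.array(s["tcp_pos"]),q2R(s["orientation"]))
    p,M=start; out=[]
    for (q,N,*nn),o in zip(wps,opens):
        rv=R.from_matrix(M.T@N).as_rotvec(); d=np.linalg.norm(q-p)*1000
        n=nn[0] if nn else int(np.ceil(max(d/maxmm,np.degrees(np.linalg.norm(rv))/maxdeg,1)))
        p0,M0=p,M
        for k in range(1,n+1):
            tq=p0+(q-p0)*k/n; tM=M0@R.from_rotvec(rv*k/n).as_matrix()
            a=np.round(M.T@(tq-p)*1000,1); b=np.round(R.from_matrix(M.T@tM).as_rotvec(),3)
            p=p+M@a/1000; M=M@R.from_rotvec(b).as_matrix()
            out.append([o,*a,*b])
    for i in range(0,len(out),8): print("[",", ".join(" ".join("%g,"%v for v in r)[:-1] for r in out[i:i+8]),"]")
    return p,M
E
python3 - <<'E'
from plan import *
d=np.radians
g=lidpose(0,d(25),d(29)); print("grasp",g)
g2=lidpose(0,d(25),d(-29)); print(g2[1][:,2])
M=g[1] if g[1][1,2]<0 else g2[1]
pre=(g[0]-.08*M[:,2],M); hi=(pre[0]+[0,0,.18],M); print(pre[0])
e=rows([hi,pre,(g[0],M)],[-.29]*3,maxmm=40)
E
```

```text
grasp (array([ 0.5039, -0.1497,  0.09  ]), array([[-0.5708,  0.4174,  0.7071],
       [ 0.7951,  0.0661,  0.6028],
       [ 0.2049,  0.9063, -0.3696]]))
[ 0.8588 -0.3548 -0.3696]
[ 0.4352 -0.1213  0.1196]
[ -0.29, 28.7, -24.6, 1, -0.091, 0.03, -0.072, -0.29, 30.3, -22.4, -0.3, -0.091, 0.029, -0.072, -0.29, 31.9, -20.2, -1.3, -0.092, 0.03, -0.073, -0.29, 33.4, -17.6, -2.1, -0.091, 0.029, -0.072, -0.29, 34.5, -14.9, -2.5, -0.091, 0.03, -0.072, -0.29, 35.7, -12.2, -2.8, -0.091, 0.029, -0.072, -0.29, 36.5, -9.3, -2.7, -0.091, 0.03, -0.072, -0.29, 37.1, -6.4, -2.2, -0.091, 0.029, -0.072 ]
[ -0.29, 37.6, -3.6, -1.7, -0.092, 0.03, -0.073, -0.29, 37.7, -0.7, -0.7, -0.091, 0.029, -0.072, -0.29, 37.7, 2, 0.4, -0.091, 0.03, -0.072, -0.29, 37.4, 4.7, 1.8, -0.091, 0.029, -0.072, -0.29, 37, 7, 3.5, -0.091, 0.03, -0.072, -0.29, 7.4, -32.6, 13.3, -0, -0, -0, -0.29, 7.3, -32.6, 13.3, -0, -0, -0, -0.29, 7.4, -32.7, 13.4, -0, -0, -0 ]
[ -0.29, 7.3, -32.6, 13.3, -0, -0, -0, -0.29, 7.4, -32.6, 13.3, -0, -0, -0, -0.29, -0, 0, 40, -0, -0, -0, -0.29, -0, 0, 40, -0, -0, -0 ]
```

{"name": "arm_command", "arguments": {"moves": [-0.29,28.7,-24.6,1,-0.091,0.03,-0.072,-0.29,30.3,-22.4,-0.3,-0.091,0.029,-0.072,-0.29,31.9,-20.2,-1.3,-0.092,0.03,-0.073,-0.29,33.4,-17.6,-2.1,-0.091,0.029,-0.072,-0.29,34.5,-14.9,-2.5,-0.091,0.03,-0.072,-0.29,35.7,-12.2,-2.8,-0.091,0.029,-0.072,-0.29,36.5,-9.3,-2.7,-0.091,0.03,-0.072,-0.29,37.1,-6.4,-2.2,-0.091,0.029,-0.072]}}

```text
clock: 2.85
tcp_pos: [0.3396, -0.2831, 0.3037]
orientation: [0.329, 0.829, 0.42, 0.17]
wrist_force: [-0.3, 0.1, 0.6]
finger_gap: 0.0308
grip_force: 0.0
```

{"name": "arm_command", "arguments": {"moves": [-0.29,37.6,-3.6,-1.7,-0.092,0.03,-0.073,-0.29,37.7,-0.7,-0.7,-0.091,0.029,-0.072,-0.29,37.7,2,0.4,-0.091,0.03,-0.072,-0.29,37.4,4.7,1.8,-0.091,0.029,-0.072,-0.29,37,7,3.5,-0.091,0.03,-0.072,-0.29,0,0,0,0,0,0]}}

```text
clock: 3.6
tcp_pos: [0.4426, -0.1255, 0.3639]
orientation: [0.471, 0.645, 0.548, 0.249]
wrist_force: [-0.5, -0.4, -0.8]
finger_gap: 0.0305
grip_force: 0.0
```

```bash
python3 - <<'E'
from plan import *
s=get_state(); print(s["joint_pos"],s["finger_gap"],s["tcp_pos"],q2R(s["orientation"])[:,2])
p,d=read_camera("wrist"); cv2.imwrite("pics/w1.png",p); np.save("w1.npy",d)
p,d=read_camera("scene"); cv2.imwrite("pics/sc1.png",p)
a=cv2.imread("pics/w1.png"); cv2.imwrite("pics/w1s.png",np.hstack([cv2.resize(a,(400,300)),cv2.resize(p,(400,300))]))
E
```

```text
[-0.5595 -0.7699 -1.026   0.198   0.1623  1.2746] 0.030461351927144213 [ 0.4426 -0.1255  0.3639] [ 0.8374 -0.3337 -0.4329]
```

View pics/w1s.png

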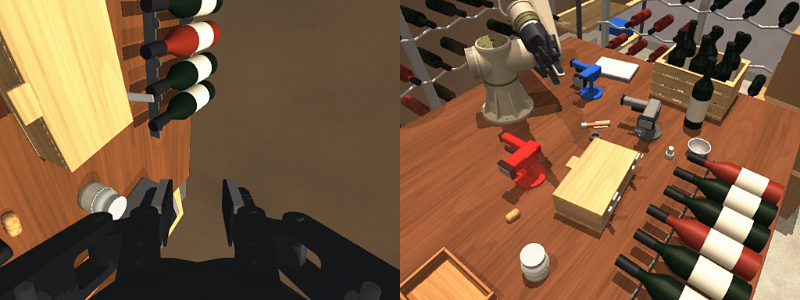

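The wrist view (left) looks over the case and the jar. The scene view (right) shows the arm folded back at its joint limit: level tool poses are out of reach this close, so I'll use a steeper pitch of about 50°.

```bash
python3 - <<'E'
from plan import *
d=np.radians
g=lidpose(0,d(50),d(-20),r=.156,n=-.006); M=g[1]; print(g[0],M[:,2])
pre=(g[0]-.09*M[:,2],M); hi=(pre[0]+[0,0,.08],M); print(pre[0])
e=rows([hi,pre],[.41]*2,maxmm=30)
E
```

```text
[ 0.5059 -0.1494  0.079 ] [ 0.6501 -0.2433 -0.7198]
[ 0.4474 -0.1275  0.1438]
[ 0.41, 5.7, -23.7, 13, 0.066, 0.025, -0.037, 0.41, 6.2, -22.5, 14.7, 0.066, 0.025, -0.037, 0.41, 6.6, -21.2, 16.3, 0.066, 0.025, -0.036, 0.41, 6.9, -19.9, 17.9, 0.066, 0.025, -0.037, 0.41, 7.2, -18.4, 19.3, 0.066, 0.025, -0.037, 0.41, 7, -17.1, 19.2, -0, -0, 0, 0.41, 6.9, -17.2, 19.2, -0, -0, 0, 0.41, 7, -17.1, 19.2, -0, -0, 0 ]
```

{"name": "arm_command", "arguments": {"moves": [0.41,5.7,-23.7,13,0.066,0.025,-0.037,0.41,6.2,-22.5,14.7,0.066,0.025,-0.037,0.41,6.6,-21.2,16.3,0.066,0.025,-0.036,0.41,6.9,-19.9,17.9,0.066,0.025,-0.037,0.41,7.2,-18.4,19.3,0.066,0.025,-0.037,0.41,7,-17.1,19.2,0,0,0,0.41,0,0,0,0,0,0]}}

```text
clock: 4.58
tcp_pos: [0.4492, -0.1302, 0.2004]
orientation: [0.34, 0.649, 0.665, 0.148]
wrist_force: [-0.3, -0.3, 0.2]
finger_gap: 0.0602
grip_force: 0.0
```

```bash
python3 - <<'E'
from plan import *
s=get_state(); print(s["joint_pos"],s["finger_gap"],s["tcp_pos"]); print(q2R(s["orientation"]))
d=np.radians
g=lidpose(0,d(50),d(-20),r=.156,n=-.006); M=g[1]
pre=(g[0]-.09*M[:,2],M)
rows([pre],[.41],maxmm=25)
E
```

```text
[-0.5293 -0.431  -1.0267  0.2221  0.1152  1.0624] 0.06015555549093871 [ 0.4492 -0.1302  0.2004]
[[ 0.0723  0.7613  0.6444]
 [ 0.963   0.1148 -0.2438]
 [-0.2596  0.6382 -0.7248]]
[ 0.41, 5.7, -12.4, 13.1, -0.003, -0, -0.001, 0.41, 5.7, -12.4, 13, -0.002, -0, -0.001, 0.41, 5.8, -12.5, 13, -0.003, -0, -0.001 ]
```

```bash
cat > kin.py <<'E'
from plan import *
from scipy.optimize import least_squares
D=[([-1.382,.313,.046,1.304,0,1.431],[.18557,-.54369,.2304],[-9.2e-4,.986515,.163671,0]),
([-.5595,-.7699,-1.026,.198,.1623,1.2746],[.4426,-.1255,.3639],[.471,.645,.548,.249]),
([-.5293,-.431,-1.0267,.2221,.1152,1.0624],[.4492,-.1302,.2004],[.34,.649,.665,.148])]
def rot(s,a): return R.from_euler(s,a).as_matrix()
def wrist(x,j):
    h,L1,L2,d,a,b=x[:6]
    A=j[1]+a; F=j[1]-j[2]+b
    return rot('z',j[0])@[L1*np.sin(A)+L2*np.cos(F),d,h+L1*np.cos(A)-L2*np.sin(F)]
def fk(x,j,s5=1):
    p=j[1]-j[2]+j[3]
    # tool z = forward at p=0 ; j5 yaw
    B=rot('z',j[0])@rot('y',p)
    M=B@rot('z',s5*j[4])@np.array([[0,0,1],[0,-1,0],[1,0,0.]])@rot('z',j[5])
    return wrist(x,j)+M@[0,0,x[6]],M
def fit(D,s5):
    def res(x): return np.concatenate([(fk(x,j,s5)[0]-p)*1000 for j,p,q in D]+[(x-x0)*np.array([2,2,2,2,10,10,2])])
    x0=np.array([.3,.3,.3,.0,0,0,.25]); return least_squares(res,x0)
if __name__=="__main__":
    for s5 in (1,-1):
        r=fit(D,s5); print(s5,r.x,r.fun[:len(D)*3])
        for j,p,q in D: print(np.degrees(R.from_matrix(fk(r.x,j,s5)[1].T@q2R(q)).as_rotvec()))
E
python3 kin.py
```

```text
1 [ 0.2396  0.3859  0.4116  0.0799  0.1186 -0.1263  0.302 ] [-0.3254 -0.0825  0.0116  0.332  -0.0304 -1.3795  0.2157  0.0874  1.3681]
[ -0.0245   0.1452 179.9868]
[  0.0849  -0.0299 179.9964]
[  -0.0351   -0.0764 -179.9965]
-1 [ 0.253   0.2705  0.4024  0.0848  2.1391 -0.1097 -0.2489] [ 4.62    0.1185 -0.2744 -1.2741 -3.374  -7.7108  0.5728 -1.5223  7.9853]
[ -0.0245   0.1452 179.9868]
[  27.735     8.52   -177.6443]
[-18.0388  -9.995  178.8145]
```

```bash
cat >> kin.py <<'E'
FLIP=np.diag([-1,-1,1.])
LO=np.array([-2.76,-.86,-1.03,-2.2,-1.47,-3.14]);HI=np.array([2.76,1.69,1.26,2.34,1.5,3.14])
X=fit(D,1).x
def ik(pos,M,j0):
    def res(j):
        p,N=fk(X,j); N=N@FLIP
        return np.r_[(p-pos)*1000,R.from_matrix(N.T@M).as_rotvec()*300]
    j0=np.clip(j0,LO+.001,HI-.001)
    r=least_squares(res,j0,bounds=(LO,HI),x_scale=.1); return r.x,np.abs(r.fun[:3]).max(),np.degrees(np.abs(r.fun[3:]).max()/300)
E
python3 - <<'E'
from kin import *
d=np.radians
j=get_state()["joint_pos"]
for p in (40,45,50,55,60):
  for bt in (-20,-5,10):
    M=lidpose(0,d(p),d(bt),r=.156,n=-.006); jj,e,a=ik(M[0],M[1],j); pr=ik(M[0]-.08*M[1][:,2],M[1],jj); print(p,bt,np.round(jj,2),e.round(1),a.round(1),"pre",pr[0].round(2),pr[1].round(1))
print("lift")
for th in range(0,111,10):
    p=np.interp(th,[0,35,106],[50,52,92]); b=np.interp(th,[0,60],[-20,0])
    M=lidpose(d(th),d(p),d(b)); j,e,a=ik(*M,j); print(th,p.round(),np.round(M[0],3),np.round(j,2),e.round(1),a.round(1))
E
```

```text
40 -20 [-0.54  0.08 -1.03 -0.4   0.2   1.12] 18.2 2.5 pre [-0.56 -0.2  -1.03 -0.02  0.19  1.09] 40.4
40 -5 [-0.78  0.09 -1.02 -0.23  0.6   0.89] 0.0 0.0 pre [-0.93 -0.14 -1.03  0.16  0.69  0.69] 14.1
40 10 [-0.9   0.21 -0.86  0.16  0.84  0.58] 0.0 0.0 pre [-1.07  0.03 -0.91  0.49  0.88  0.32] 0.0
45 -20 [-0.52  0.05 -1.03 -0.32  0.15  1.1 ] 7.0 1.1 pre [-0.53 -0.23 -1.03  0.03  0.13  1.09] 26.9
45 -5 [-0.74  0.07 -0.98 -0.1   0.52  0.88] 0.0 0.0 pre [-0.87 -0.19 -1.03  0.2   0.59  0.74] 5.1
45 10 [-0.86  0.19 -0.82  0.26  0.75  0.6 ] 0.0 0.0 pre [-1.01  0.01 -0.86  0.55  0.79  0.39] 0.0
50 -20 [-0.49  0.03 -1.01 -0.23  0.09  1.09] 0.0 0.0 pre [-0.49 -0.24 -1.03  0.07  0.08  1.08] 13.4
50 -5 [-0.69  0.06 -0.92  0.02  0.44  0.88] 0.0 0.0 pre [-0.81 -0.2  -0.99  0.26  0.5   0.77] 0.0
50 10 [-0.82  0.17 -0.78  0.35  0.67  0.63] 0.0 0.0 pre [-0.95 -0.   -0.8   0.61  0.7   0.46] 0.0
55 -20 [-0.46  0.03 -0.95 -0.1   0.03  1.08] 0.0 0.0 pre [-0.47 -0.25 -1.03  0.1   0.04  1.07] 0.0
55 -5 [-0.65  0.06 -0.87  0.14  0.36  0.89] 0.0 0.0 pre [-0.74 -0.19 -0.92  0.36  0.4   0.8 ] 0.0
55 10 [-0.78 
[... 609 characters left out ...]
0 0.0
30 52.0 [ 0.527 -0.146  0.168] [-0.57 -0.11 -0.81  0.23  0.28  0.99] 0.0 0.0
40 55.0 [ 0.544 -0.143  0.19 ] [-0.56 -0.07 -0.68  0.41  0.29  0.98] 0.0 0.0
50 60.0 [ 0.563 -0.14   0.209] [-0.52  0.01 -0.49  0.62  0.27  0.97] 0.0 0.0
60 66.0 [ 0.586 -0.137  0.224] [-0.49  0.11 -0.29  0.82  0.25  0.97] 0.0 0.0
70 72.0 [ 0.611 -0.133  0.235] [-0.43  0.22 -0.1   0.98  0.17  1.01] 0.0 0.0
80 77.0 [ 0.638 -0.129  0.241] [-0.37  0.35  0.11  1.14  0.11  1.05] 0.0 0.0
90 83.0 [ 0.665 -0.124  0.243] [-0.33  0.51  0.35  1.31  0.06  1.09] 0.0 0.0
100 89.0 [ 0.692 -0.12   0.24 ] [-0.29  0.7   0.66  1.51  0.01  1.12] 0.0 0.0
110 92.0 [ 0.718 -0.116  0.232] [-0.26  0.93  1.05  1.72 -0.01  1.15] 0.0 0.0
```

```bash
cat > lift.py <<'E'
from kin import *
d=np.radians
def cage(th,p,beta,g,eng=18.,clear=0.,dr=0.):
    dl=d(p-th); z=np.array([np.cos(dl),-np.sin(dl)]); y=np.array([np.sin(dl),np.cos(dl)])
    L=np.array([0,-5.])+eng*z-clear*y
    T=L+g/2*y+13*(g/85)**1.5*z       # (f,v) from tab front edge middle, mm
    return lidpose(d(th),d(p),d(beta),r=.185-T[0]/1000,n=.005+T[1]/1000)
E
python3 - <<'E'
from lift import *
g=cage(0,55,-12,70,clear=9,eng=20); print(g[0],g[1][:,2])
pre=(g[0]-.08*g[1][:,2],g[1]); print(pre[0]); j=get_state()["joint_pos"]
print(ik(*pre,j),ik(*g,j))
e=rows([pre,g,cage(0,55,-12,66,clear=2)],[.65,.65,.6],maxmm=20)
np.savez("e.npz",p=e[0],M=e[1])
E
```

```text
[ 0.5151 -0.1479  0.0756] [ 0.5867 -0.1176 -0.8013]
[ 0.4682 -0.1385  0.1397]
(array([-0.602 , -0.208 , -0.9639,  0.2133,  0.2375,  0.952 ]), np.float64(5.551115123125783e-14), np.float64(7.319256571097909e-15)) (array([-0.5474,  0.0572, -0.893 ,  0.0088,  0.2064,  0.998 ]), np.float64(1.1102230246251565e-13), np.float64(1.423455216532146e-14))
[ 0.65, 2.3, -6.3, 14.6, 0.019, 0.035, -0.007, 0.65, 1.8, -6, 14.7, 0.019, 0.034, -0.007, 0.65, 1.3, -5.8, 15, 0.019, 0.035, -0.007, 0.65, 0.8, -5.4, 15, 0.02, 0.035, -0.007, 0.65, 0, 0, 16, -0, -0, 0, 0.65, 0, 0, 16, -0, -0, 0, 0.65, 0, 0, 16, -0, -0, 0, 0.65, 0, 0, 16, -0, -0, 0 ]
[ 0.65, 0, 0, 16, -0, -0, 0, 0.6, -0.6, 5, -2.7, -0, -0, 0 ]
```

{"name": "arm_command", "arguments": {"moves": [0.65,2.3,-6.3,14.6,0.019,0.035,-0.007,0.65,1.8,-6,14.7,0.019,0.034,-0.007,0.65,1.3,-5.8,15,0.019,0.035,-0.007,0.65,0.8,-5.4,15,0.02,0.035,-0.007,0.65,0,0,0,0,0,0]}}

```text
clock: 5.2
tcp_pos: [0.4685, -0.1383, 0.1406]
orientation: [0.27, 0.64, 0.701, 0.163]
wrist_force: [0.2, 0.6, -0.9]
finger_gap: 0.0705
grip_force: 0.0
```

```bash
python3 - <<'E'
from lift import *
s=get_state(); print(s["tcp_pos"],s["finger_gap"],s["wrist_force"])
p,dd=read_camera("wrist"); P=cloud("wrist",dd,s); i,f,Rm,t=cam("wrist",s)
def proj(w):
    c=Rm.T@(w-t); a=c[:2]/c[2]; a=a*(1+i["k1"]*(a@a)); return (a*f+[i["cx"],i["cy"]])
for f_,l in ((0,0),(0,25),(0,-25),(25,25),(25,-25)):
    w=H-cx*(.185-f_/1000)+cy*l/1000+cz*.01; a=proj(w).round().astype(int); print(f_,l,a)
    if abs(a).max()<600: cv2.drawMarker(p,tuple(int(v) for v in a),(255,0,255),0,8,1)
for k in (-1,1):
    g=cage(0,55,-12,70,clear=9,eng=20)
    a=proj(np.array(s["tcp_pos"])+q2R(s["orientation"])@[0,k*.035,-.009]); cv2.drawMarker(p,tuple(int(v) for v in a),(255,255,0),1,8,1)
cv2.imwrite("pics/w2.png",cv2.resize(p,(768,576)))
E
```

```text
[ 0.4685 -0.1383  0.1406] 0.07049265552252588 [ 0.2097  0.6185 -0.8596]
0 0 [217 228]
0 25 [215 192]
0 -25 [219 260]
25 25 [251 182]
25 -25 [251 247]
```

View pics/w2.png

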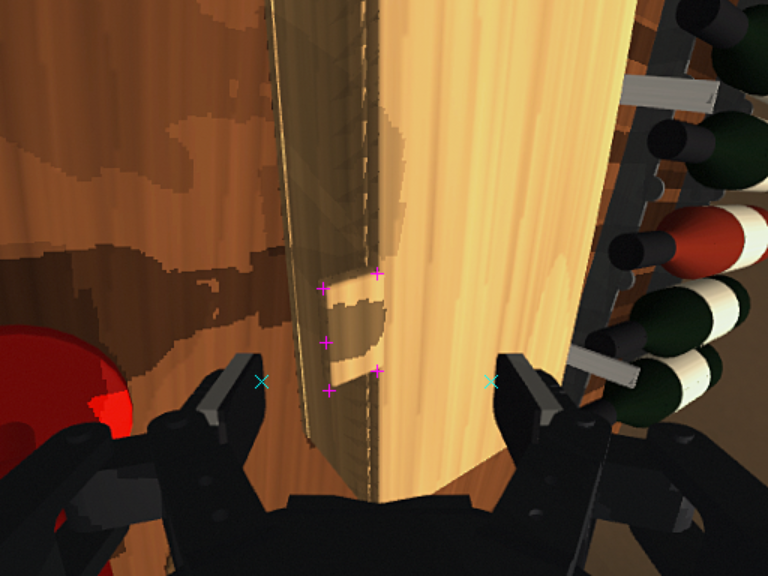

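The wrist view shows the tab (325,340 in the picture) exactly under my projected corners, with the fingers on either side. Inserting now.

{"name": "arm_command", "arguments": {"moves": [0.65,0,0,16,0,0,0,0.65,0,0,16,0,0,0,0.65,0,0,16,0,0,0,0.65,0,0,16,0,0,0,0.65,0,0,16,0,0,0,0.6,-0.6,5,-2.7,0,0,0]}}

```text
clock: 6.0
tcp_pos: [0.5179, -0.1457, 0.0818]
orientation: [0.27, 0.639, 0.702, 0.163]
wrist_force: [0.1, 0.0, -0.2]
finger_gap: 0.0685
grip_force: 0.0
```

```bash
python3 - <<'E'
from lift import *
s=get_state(); print(s["tcp_pos"],s["finger_gap"],s["wrist_force"])
st=cage(0,55,-12,66,clear=2)
w=[];o=[]
for th in list(range(4,109,3)):
    p=np.interp(th,[0,30,106],[55,56,92]); b=np.interp(th,[0,60],[-12,0]); g=np.interp(th,[0,10,60,90],[66,60,32,28])
    w.append((*cage(th,p,b,g),1)); o.append(round(2*g/85-1,2))
e=rows(w,o,start=st); print(e)
E
```

```text
[ 0.5179 -0.1457  0.0818] 0.06849386411063715 [ 0.0724  0.0028 -0.2427]
[ 0.5, -2.2, 8.5, -10.5, 0.002, 0.014, -0, 0.45, -1.5, 5.3, -7.5, 0.002, 0.01, -0.001, 0.41, -1.4, 5.7, -7.2, 0.002, 0.011, -0, 0.37, -1.2, 6.1, -6.9, 0.001, 0.01, -0, 0.33, -1.1, 6.5, -6.5, 0.002, 0.011, -0.001, 0.29, -0.9, 6.7, -6.2, 0.002, 0.01, 0, 0.25, -0.9, 7.1, -5.8, 0.002, 0.011, -0, 0.21, -0.7, 7.3, -5.3, 0.001, 0.01, -0 ]
[ 0.17, -0.6, 7.5, -5, 0.002, 0.011, -0.001, 0.14, -0.5, 7.6, -4.4, 0.009, 0.01, -0.001, 0.1, -0.3, 7.5, -3.6, 0.025, 0.011, -0.002, 0.06, -0.3, 7.5, -3.4, 0.025, 0.01, -0.002, 0.02, -0.3, 7.6, -3.2, 0.025, 0.011, -0.002, -0.02, -0.2, 7.8, -2.9, 0.024, 0.01, -0.002, -0.06, -0.2, 7.8, -2.7, 0.025, 0.011, -0.001, -0.1, -0.1, 7.9, -2.5, 0.025, 0.01, -0.001 ]
[ -0.14, -0.1, 8, -2.2, 0.025, 0.011, -0.001, -0.18, -0, 8.1, -2, 0.024, 0.01, -0, -0.22, -0.1, 8.1, -1.8, 0.025, 0.01, -0.001, -0.25, 0, 8.4, -1.4, 0.025, 0.007, 0, -0.26, 0, 8.9, -1.1, 0.025, 0, 0, -0.27, 0, 8.9, -0.8, 0.025, 0, 0, -0.28, 0, 8.9, -0.5, 0.024, 0, 0, -0.29, 0, 9, -0.3, 0.025, 0, 0 ]
[ -0.3, 0, 8.9, 0, 0.025, 0, 0, -0.31, 0, 9, 0.3, 0.025, 0, 0, -0.32, 0, 9, 0.5, 0.025, 0.001, 0, -0.33, 0, 8.9, 0.8, 0.024, -0, 0, -0.33, 0, 9, 1, 0.025, -0, 0, -0.34, 0, 8.9, 1.4, 0.025, -0, 0, -0.34, -0, 9.1, 1.6, 0.025, -0, 0, -0.34, -0, 9.1, 1.9, 0.025, -0, 0 ]
[ -0.34, -0, 9, 2.1, 0.024, -0, 0, -0.34, -0, 8.9, 2.4, 0.025, -0, 0, -0.34, -0, 8.9, 2.7, 0.025, -0, 0 ]
(array([ 0.7235, -0.1149,  0.2419]), array([[-0.1567,  0.987 , -0.0345],
       [ 0.9876,  0.1566, -0.005 ],
       [ 0.0005, -0.0348, -0.9994]]))
```

{"name": "arm_command", "arguments": {"moves": [0.5,-2.2,8.5,-10.5,0.002,0.014,0,0.45,-1.5,5.3,-7.5,0.002,0.01,-0.001,0.41,-1.4,5.7,-7.2,0.002,0.011,0,0.37,-1.2,6.1,-6.9,0.001,0.01,0,0.33,-1.1,6.5,-6.5,0.002,0.011,-0.001,0.29,-0.9,6.7,-6.2,0.002,0.01,0,0.25,-0.9,7.1,-5.8,0.002,0.011,0,0.21,-0.7,7.3,-5.3,0.001,0.01,0]}}

```text
clock: 7.0
tcp_pos: [0.5287, -0.1434, 0.16]
orientation: [0.235, 0.632, 0.715, 0.186]
wrist_force: [-1.3, 0.5, -1.4]
finger_gap: 0.0517
grip_force: 0.9
```

```bash
python3 - <<'E'
from h import *
s=get_state(); print(s["tcp_pos"],s["finger_gap"],s["wrist_force"],s["grip_force"])
a,d=read_camera("wrist");b,_=read_camera("scene")
cv2.imwrite("pics/l1.png",np.hstack([cv2.resize(a,(400,300)),cv2.resize(b,(400,300))]))
E
```

```text
[ 0.52873189 -0.14341715  0.16001861] 0.05166367133369909 [-1.28242983  0.48483764 -1.43197971] 0.9288903325796127
```

View pics/l1.png

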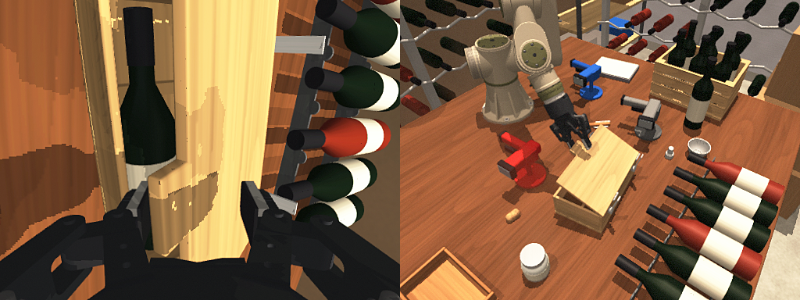

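The wrist view shows a half bottle in the open case and the lower finger under the tab (150,190). The scene view confirms the lid is rising, so I'll carry on.

{"name": "arm_command", "arguments": {"moves": [0.17,-0.6,7.5,-5,0.002,0.011,-0.001,0.14,-0.5,7.6,-4.4,0.009,0.01,-0.001,0.1,-0.3,7.5,-3.6,0.025,0.011,-0.002,0.06,-0.3,7.5,-3.4,0.025,0.01,-0.002,0.02,-0.3,7.6,-3.2,0.025,0.011,-0.002,-0.02,-0.2,7.8,-2.9,0.024,0.01,-0.002,-0.06,-0.2,7.8,-2.7,0.025,0.011,-0.001,-0.1,-0.1,7.9,-2.5,0.025,0.01,-0.001]}}

```text
clock: 8.1
tcp_pos: [0.5677, -0.138, 0.2153]
orientation: [0.156, 0.635, 0.741, 0.153]
wrist_force: [-0.5, -0.3, -1.0]
finger_gap: 0.0384
grip_force: 0.6
```

{"name": "arm_command", "arguments": {"moves": [-0.14,-0.1,8,-2.2,0.025,0.011,-0.001,-0.18,0,8.1,-2,0.024,0.01,0,-0.22,-0.1,8.1,-1.8,0.025,0.01,-0.001,-0.25,0,8.4,-1.4,0.025,0.007,0,-0.26,0,8.9,-1.1,0.025,0,0,-0.27,0,8.9,-0.8,0.025,0,0,-0.28,0,8.9,-0.5,0.024,0,0,-0.29,0,9,-0.3,0.025,0,0]}}

```text
clock: 9.1
tcp_pos: [0.6278, -0.1285, 0.248]
orientation: [0.079, 0.643, 0.756, 0.091]
wrist_force: [-0.1, -0.5, -0.7]
finger_gap: 0.0302
grip_force: 0.3
```

```bash
python3 - <<'E'
from h import *
s=get_state(); print(s["tcp_pos"],s["finger_gap"],s["wrist_force"],s["grip_force"])
a,d=read_camera("wrist");b,_=read_camera("scene")
cv2.imwrite("pics/l2.png",np.hstack([cv2.resize(a,(400,300)),cv2.resize(b,(400,300))]))
E
```

```text
[ 0.62775057 -0.1284553   0.24803951] 0.03024923559811815 [-0.08505742 -0.54250147 -0.67319113] 0.28896468285836363
```

View pics/l2.png

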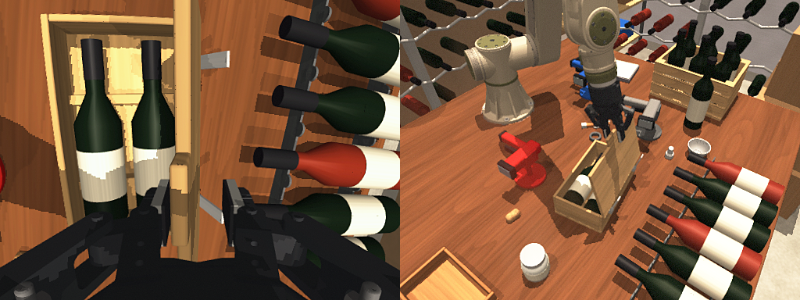

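The lid is near 75°, with the tab (180,200 in the wrist view) between the fingers. Next it goes over the top, slowly.

{"name": "arm_command", "arguments": {"moves": [-0.3,0,8.9,0,0.025,0,0,-0.31,0,9,0.3,0.025,0,0,-0.32,0,9,0.5,0.025,0.001,0,-0.36,0,4.5,0.4,0.012,0,0,-0.36,0,4.5,0.4,0.012,0,0,-0.38,0,4.5,0.5,0.012,0,0,-0.38,0,4.5,0.5,0.012,0,0,-0.38,0,4.5,0.7,0.012,0,0]}}

```text
clock: 10.2
tcp_pos: [0.6754, -0.1204, 0.253]
orientation: [0.035, 0.647, 0.761, 0.039]
wrist_force: [0.5, 0.7, 0.8]
finger_gap: 0.0265
grip_force: 0.0
```

{"name": "arm_command", "arguments": {"moves": [-0.38,0,4.5,0.7,0.012,0,0,-0.38,0,4.5,0.8,0.012,0,0,-0.38,0,4.5,0.8,0.012,0,0,-0.38,0,4.5,1,0.012,0,0,-0.38,0,4.5,1,0.012,0,0,-0.38,0,4.5,1,0.012,0,0,-0.38,0,4.5,1,0.012,0,0]}}

```text
clock: 11.08
tcp_pos: [0.7069, -0.1153, 0.2487]
orientation: [0.007, 0.648, 0.762, 0.007]
wrist_force: [0.7, 0.6, 1.0]
finger_gap: 0.0265
grip_force: 0.2
```

```bash
python3 - <<'E'
from h import *
s=get_state(); print(s["tcp_pos"],s["finger_gap"],s["wrist_force"],s["grip_force"])
a,d=read_camera("wrist");b,_=read_camera("scene")
P=cloud("wrist",d,s); v=P[130:170,150:256:6].mean(0) if 0 else None
cv2.imwrite("pics/l3.png",np.hstack([cv2.resize(a,(400,300)),cv2.resize(b,(400,300))]))
E
```

```text
[ 0.7068971  -0.11527362  0.24873669] 0.026508316244712837 [0.68805899 0.62785229 0.96262198] 0.20471916650421917
```

View pics/l3.png

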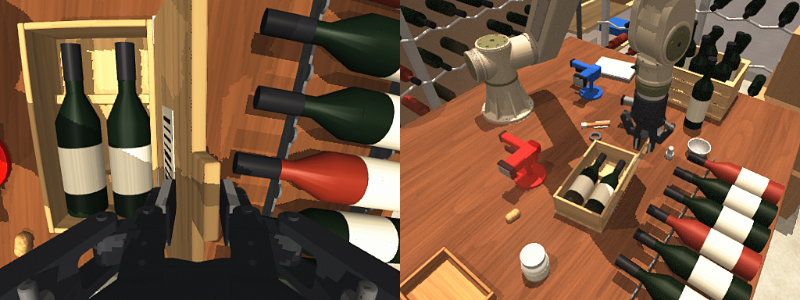

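The lid is past upright (tab at 210,185), resting on the far finger with the label in view. I'll ease it down to its stop.

{"name": "arm_command", "arguments": {"moves": [-0.38,0,3.5,1,0.012,0,0,-0.38,0,3.5,1,0.012,0,0,-0.38,0,3.5,1,0.012,0,0,-0.38,0,3.5,1,0.01,0,0,-0.38,0,0,0,0,0,0]}}

```text
clock: 11.8
tcp_pos: [0.7191, -0.1133, 0.245]
orientation: [-0.009, 0.648, 0.762, -0.011]
wrist_force: [-5.5, -0.4, 3.4]
finger_gap: 0.0266
grip_force: 3.2
```

{"name": "arm_command", "arguments": {"moves": [-0.38,0,3,0.5,0,0,0,-0.38,0,3,0.5,0,0,0,-0.38,0,0,0,0,0,0]}}

```text
clock: 12.18
tcp_pos: [0.7197, -0.1132, 0.2447]
orientation: [-0.012, 0.648, 0.761, -0.015]
wrist_force: [-21.2, -2.3, 10.9]
finger_gap: 0.0265
grip_force: 11.9
```

```bash
python3 - <<'E'
from plan import *
s=get_state(); print(s["tcp_pos"],s["finger_gap"],s["wrist_force"],s["grip_force"],s["joint_pos"])
b,d=read_camera("wrist");P=cloud("wrist",d,s)
q=P.reshape(-1,3); u=(q-H)@cx; w=(q-H)@cy; z=q[:,2]-H[2]
m=(z>.06)&(z<.17)&(u>-.03)&(u<.12)&(abs(w)<.13)&(abs(w)>.06)
a=np.arctan2(z[m],-u[m]); print(m.sum(),np.percentile(a,[5,50,95])); 
for lo in (.06,.09,.12,.15):
    k=m&(z>lo)&(z<lo+.02); print(lo,k.sum(),np.percentile(u[k],[5,50,95]) if k.sum() else 0)
E
```

```text
[ 0.7197 -0.1132  0.2447] 0.026522357954736467 [-21.1907  -2.2734  10.8931] 11.929886075668037 [-0.2589  0.6892  0.6799  1.5957 -0.0171  1.1526]
4975 [1.8536 1.8605 1.9084]
0.06 272 [0.0182 0.0208 0.0232]
0.09 444 [0.0268 0.0294 0.032 ]
0.12 632 [0.0354 0.0381 0.0406]
0.15 2808 [0.0447 0.0493 0.0537]
```

The lid is on its stop at 1.86 rad. I'll back off and withdraw.

{"name": "arm_command", "arguments": {"moves": [-0.38,0,-5,-1,0,0,0,-0.1,0,-5,-5,0,0,0,0,0,0,-12,0,0,0,0,0,0,-15,0,0,0,0,0,0,-20,0,0,0,0,0,0,-30,0,0,0,0,0,0,-30,0,0,0]}}

```text
clock: 13.1
tcp_pos: [0.7191, -0.1129, 0.3585]
orientation: [-0.007, 0.648, 0.762, -0.01]
wrist_force: [2.1, -0.2, 1.5]
finger_gap: 0.0425
grip_force: 0.0
```

```bash
python3 - <<'E'
from plan import *
s=get_state(); print(s["clock"],s["tcp_pos"],s["finger_gap"],s["wrist_force"],s["grip_force"])
for n in ("scene","top"):
    b,d=read_camera(n);P=cloud(n,d)
    cv2.imwrite(f"pics/{n}9.png",b); np.save(n+"_P9.npy",P)
    q=P.reshape(-1,3); u=(q-H)@cx; w=(q-H)@cy; z=q[:,2]-H[2]
    m=(z>.06)&(z<.17)&(u>-.03)&(u<.12)&(abs(w)<.13)
    print(n,m.sum(),np.percentile(np.arctan2(z[m],-u[m]),[5,50,95]) if m.sum() else 0)
# scanner model fit: grip, head boxes at z~.11 ; silhouettes from both clouds before the move
import scipy.optimize as so
Q=[]
for n in ("scene","top"):
    P=np.load(n+"_P.npy"); g=(P[...,2]>.097)&(P[...,2]<.145)&(P[...,0]>.42)&(P[...,0]<.65)&(P[...,1]>.11)&(P[...,1]<.28); Q.append(P[g])
def sd(p,c,h):
    a=np.abs(p-c)-h; return np.linalg.norm(np.maximum(a,0),axis=1)+np.minimum(a.max(1),0)
def res(x,Q):
    c,s=np.cos(x[2]),np.sin(x[2]); p=(Q[:,:2]-x[:2])@np.array([[c,-s],[s,c]]); z=Q[:,2:]
    p=np.c_[p,z]
    d1=sd(p,np.array([19,0,110])/1000,np.array([72,22.5,19])/1000)
    d2=sd(p,np.array([-20,-64,110])/1000,np.array([14,64,15])/1000)
    d3=sd(p,np.array([9,-50,110])/1000,np.array([5,24,11])/1000)
    return np.minimum(np.minimum(np.abs(d1),np.abs(d2)),np.abs(d3))*1000
for name,q in (("scene",Q[0]),("top",Q[1]),("both",np.vstack(Q))):
    best=min((so.least_squares(res,[.57+a,.2+b,d],args=(q,),loss="soft_l1",f_scale=3) for a in (0,.02) for b in (-.02,.02) for d in (-1.3,-1.5,1.4,-1.7)),key=lambda r:r.cost)
    print(name,best.x,np.degrees(best.x[2]),np.median(res(best.x,q)))
E
```

```text
13.1 [ 0.7191 -0.1129  0.3585] 0.04245057876497232 [ 2.0574 -0.1893  1.4738] 0.0
scene 545 [1.8263 1.8569 1.899 ]
top 597 [1.827  1.8687 1.9084]
scene [ 0.5757  0.2222 -1.3394] -76.74349622860093 1.526872199910434
top [ 0.5748  0.2212 -1.3665] -78.29726816376781 1.8716803919855938
both [ 0.575   0.2219 -1.3448] -77.0486033471546 1.6910002161507602
```

```bash
cat > scan.py <<'E'
from kin import *
def sframe(o=(.575,.222),yaw=-77.):
    a=np.radians(yaw); return np.array([*o,0]),np.array([np.cos(a),np.sin(a),0]),np.array([-np.sin(a),np.cos(a),0])
def spose(x,y,z,sgn,**k):
    o,sx,sy=sframe(**k); Y=sgn*sx; Z=np.array([0,0,-1.]); return o+sx*x+sy*y+np.array([0,0,z]),np.c_[np.cross(Y,Z),Y,Z]
E
python3 - <<'E'
from scan import *
j=get_state()["joint_pos"]
for s in (1,-1):
    M=spose(-.009,-.058,.2,s); jj,e,a=ik(*M,j); print(s,M[0],jj,e,a)
    M2=spose(-.009,-.058,.086,s); j2,e2,a2=ik(*M2,jj); print(j2,e2,a2)
s=get_state(); p0=np.array(s["tcp_pos"]); 
M=spose(-.009,-.075,.24,1)
up=(p0+[-.09,.12,0],q2R(s["orientation"]))
rows([up,M],[1,1],maxmm=45)
E
```

```text
1 [0.5165 0.2177 0.2   ] [ 0.2446  0.2882 -0.0636  1.2191  0.0105  3.14  ] 3.035159224437728 1.1029112080022103
[ 0.2446  0.3904 -0.212   0.9685  0.0105  3.14  ] 3.035159065329418 1.1029112066483764
-1 [0.5165 0.2177 0.2   ] [ 0.2559  0.2905 -0.0604  1.2199 -0.      0.029 ] 1.1102230246251565e-13 1.27168225077551e-14
[ 0.2559  0.3924 -0.2088  0.9695 -0.      0.029 ] 1.1102230246251565e-13 1.2716861540821656e-14
[ 1, 33.2, -17.4, 0.1, 0, 0, 0, 1, 33.2, -17.4, 0.1, 0, 0, 0, 1, 33.3, -17.4, 0.1, 0, 0, 0, 1, 33.2, -17.4, 0.1, 0, 0, 0, 1, 22.6, -9.4, 12.1, -0.001, 0.002, 0.151, 1, 20.9, -12.7, 12.2, -0.001, 0.001, 0.15, 1, 18.8, -15.7, 12.2, -0.001, 0.002, 0.151, 1, 16.2, -18.3, 12.2, -0.001, 0.002, 0.15 ]
[ 1, 13.2, -20.6, 12.2, -0.001, 0.001, 0.151, 1, 10, -22.3, 12.2, -0.001, 0.002, 0.15, 1, 6.5, -23.6, 12.2, -0.001, 0.002, 0.151, 1, 2.9, -24.3, 12.1, -0.001, 0.001, 0.15, 1, -0.8, -24.5, 12.2, -0, 0.002, 0.151, 1, -4.6, -24, 12.1, -0.001, 0.002, 0.15 ]
```

```bash
python3 - <<'E'
from scan import *
s=get_state(); p0=np.array(s["tcp_pos"]); print(np.array(camera_info("wrist")["tool_from_camera"]))
M=spose(-.009,-.075,.24,-1)
up=(p0+[-.09,.12,0],q2R(s["orientation"]))
e=rows([up,M],[1,1],maxmm=45); print(e)
E
```

```text
[[ 0.0007 -0.9658 -0.2593  0.0651]
 [ 1.      0.0008 -0.0003  0.0004]
 [ 0.0005 -0.2593  0.9658 -0.1431]
 [ 0.      0.      0.      1.    ]]
[ 1, 33.2, -17.4, 0.1, 0, 0, 0, 1, 33.2, -17.4, 0.1, 0, 0, 0, 1, 33.3, -17.4, 0.1, 0, 0, 0, 1, 33.2, -17.4, 0.1, 0, 0, 0, 1, 20.6, -8.5, 11, -0.002, -0.001, -0.149, 1, 21.6, -5.4, 11, -0.001, -0.001, -0.149, 1, 22.2, -2.2, 11, -0.002, -0.001, -0.148, 1, 22.2, 1.1, 11, -0.001, -0, -0.149 ]
[ 1, 21.9, 4.5, 10.9, -0.002, -0.001, -0.149, 1, 21, 7.5, 11, -0.001, -0.001, -0.149, 1, 19.6, 10.6, 10.9, -0.002, -0.001, -0.148, 1, 17.9, 13.4, 10.9, -0.001, -0.001, -0.149, 1, 15.6, 15.8, 11, -0.002, -0.001, -0.149, 1, 13.2, 18, 10.9, -0.002, -0.001, -0.149, 1, 10.4, 19.8, 11, -0.001, -0.001, -0.148 ]
(array([0.4999, 0.2139, 0.24  ]), array([[-0.9745, -0.2245,  0.0005],
       [-0.2245,  0.9745, -0.0001],
       [-0.0005, -0.0002, -1.    ]]))
```

{"name": "arm_command", "arguments": {"moves": [1,33.2,-17.4,0,0,0,0,1,33.2,-17.4,0,0,0,0,1,33.3,-17.4,0,0,0,0,1,33.2,-17.4,0,0,0,0,1,20.6,-8.5,11,-0.002,-0.001,-0.149,1,21.6,-5.4,11,-0.001,-0.001,-0.149,1,22.2,-2.2,11,-0.002,-0.001,-0.148,1,22.2,1.1,11,-0.001,0,-0.149]}}

```text
clock: 14.2
tcp_pos: [0.5801, 0.0831, 0.3134]
orientation: [-0.007, 0.394, 0.919, -0.006]
wrist_force: [0.3, -0.2, 0.8]
finger_gap: 0.0855
grip_force: 0.0
```

{"name": "arm_command", "arguments": {"moves": [1,21.9,4.5,10.9,-0.002,-0.001,-0.149,1,21,7.5,11,-0.001,-0.001,-0.149,1,19.6,10.6,10.9,-0.002,-0.001,-0.148,1,17.9,13.4,10.9,-0.001,-0.001,-0.149,1,15.6,15.8,11,-0.002,-0.001,-0.149,1,13.2,18,10.9,-0.002,-0.001,-0.149,1,10.4,19.8,11,-0.001,-0.001,-0.148,1,0,0,0,0,0,0]}}

```text
clock: 15.2
tcp_pos: [0.4952, 0.2151, 0.2372]
orientation: [-0.005, -0.114, 0.994, 0.001]
wrist_force: [1.0, -0.0, 0.5]
finger_gap: 0.0852
grip_force: 0.0
```

```bash
python3 - <<'E'
from scan import *
import scipy.optimize as so
s=get_state(); print(s["clock"],s["tcp_pos"])
b,d=read_camera("wrist");P=cloud("wrist",d,s)
i,f,Rm,t=cam("wrist",s)
def proj(w):
    c=Rm.T@(w-t); a=c[:2]/c[2]; a=a*(1+i["k1"]*(a@a)); return tuple(int(v) for v in np.round(a*f+[i["cx"],i["cy"]]))
print("net",[(r["point"],round(r["confidence"],2),P[int(r["point"][1]),int(r["point"][0])]) for l in ("trigger","trigger_pad","grip_back") for r in recognise("wrist",l)[:2]])
g=(P[...,2]>.095)&(P[...,2]<.145)&(P[...,0]>.42)&(P[...,0]<.65)&(P[...,1]>.11)&(P[...,1]<.3)
g[270:]=False
q=P[g]
def sd(p,c,h):
    a=np.abs(p-c)-h; return np.linalg.norm(np.maximum(a,0),axis=1)+np.minimum(a.max(1),0)
def res(x,Q):
    c,s=np.cos(x[2]),np.sin(x[2]); p=np.c_[(Q[:,:2]-x[:2])@np.array([[c,-s],[s,c]]),Q[:,2:]-x[3]]
    d1=sd(p,np.array([19,0,110])/1000,np.array([72,22.5,19])/1000)
    d2=sd(p,np.array([-20,-64,110])/1000,np.array([14,64,15])/1000)
    return np.minimum(np.abs(d1),np.abs(d2))*1000
r=so.least_squares(res,[.575,.222,-1.344,0],args=(q,),loss="soft_l1",f_scale=2); x=r.x
print(len(q),x,np.degrees(x[2]),np.median(res(x,q)))
o,sx,sy=sframe(x[:2],np.degrees(x[2]))
for a,bb,z in [(-34,-128,125),(-6,-128,125),(-34,-58,125),(-6,-30,125),(91,22.5,129),(91,-22.5,129),(-53,22.5,129)]:
    cv2.drawMarker(b,proj(o+sx*a/1e3+sy*bb/1e3+np.array([0,0,z/1e3])),(255,0,255),0,8,1)
for a in (-34,20): cv2.drawMarker(b,proj(o+sx*a/1e3-sy*.058+np.array([0,0,.121])),(0,255,255),1,8,1)
cv2.imwrite("pics/w4.png",cv2.resize(b,(768,576)))
E
```

```text
15.2 [0.4952 0.2151 0.2372]
net [([242.3, 250.2], 0.58, array([0.553 , 0.2192, 0.1172])), ([226.8, 216.2], 0.55, array([0.5233, 0.1988, 0.1221])), ([228.0, 217.8], 0.91, array([0.5243, 0.2007, 0.1208])), ([11.7, 281.2], 0.58, array([0.6467, 0.0015, 0.105 ])), ([238.8, 247.1], 0.86, array([0.5539, 0.2155, 0.1105]))]
8868 [ 0.577   0.2146 -1.3826  0.0002] -79.21509123482325 1.1521607146982702
```

View pics/w4.png

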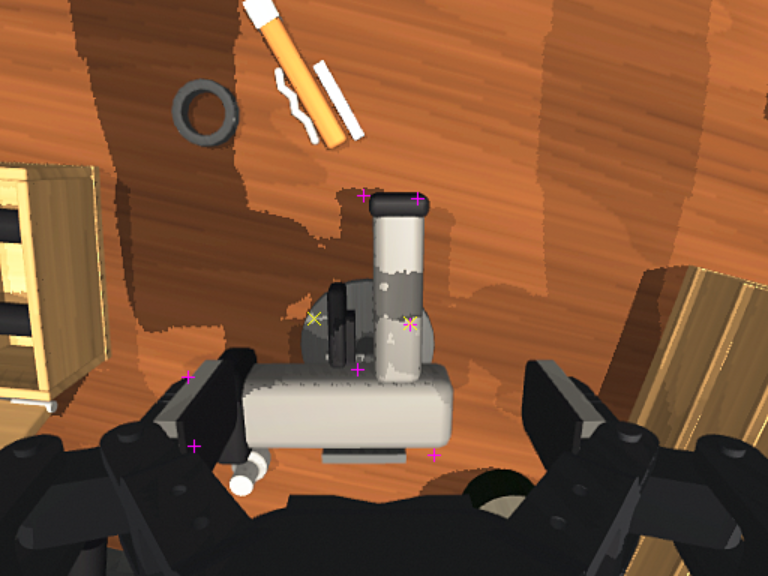

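The wrist view shows the grip (375–422, 210–385) and the black trigger bar (328–350, 285–365). My fitted markers sit about 10 mm off, so I'll measure straight from the pixels.

```bash
python3 - <<'E'
from scan import *
s=get_state(); i,f,Rm,t=cam("wrist",s)
def W(px,z):
    r=(rays(i,f,np.array(px)/1.5)@Rm.T)[0]; return (t+r*((z-t[2])/r[2]))[:2]
A={k:W(p,z) for k,p,z in [("gLf",(377,225),.125),("gRf",(423,225),.125),("gLn",(377,365),.125),("gRn",(421,365),.125),("tF",(329,290),.121),("tN",(331,355),.121),("butt",(399,193),.125),("hR1",(451,385),.12),("hR2",(451,430),.12),("hN1",(265,366),.129),("hN2",(430,366),.129)]}
for k,v in A.items(): print(k,v)
v=A["hN1"]-A["hN2"]; yaw=np.arctan2(v[1],v[0]); v2=(A["gLn"]+A["gRn"]-A["gLf"]-A["gRf"])/2; yaw2=np.arctan2(v2[1],v2[0])-np.pi/2
print(np.degrees([yaw,yaw2]))
yaw=yaw2
a=yaw; sx=np.array([np.cos(a),np.sin(a)]); sy=np.array([-np.sin(a),np.cos(a)])
mid=np.mean([A[k] for k in("gLf","gRf","gLn","gRn")],0)
for k,v in A.items(): print(k,((v-mid)@sx*1000-20).round(1),((v-A["butt"])@sy*1000-128).round(1))
print("origin",mid+.02*sx+0*sy, "from butt y:", A["butt"]+sy*.128+sx*.02)
E
```

```text
gLf [0.467  0.2061]
gRf [0.4615 0.23  ]
gLn [0.5455 0.224 ]
gRn [0.5399 0.2487]
tF [0.5089 0.1881]
tN [0.547  0.1969]
butt [0.448  0.2136]
hR1 [0.5505 0.2704]
hR2 [0.5798 0.2784]
hN1 [0.5587 0.1616]
hN2 [0.5378 0.2531]
[-77.1057 -76.8748]
gLf -7.7 -111.2
gRf -32.3 -111.1
gLn -7.3 -30.6
gRn -32.7 -30.5
tF 19.4 -74.4
tN 19.4 -35.3
butt -19.4 -128.0
hR1 -51.3 -15.2
hR2 -52.5 15.1
hN1 56.4 -32.0
hN2 -37.4 -31.6
origin [0.508  0.2077] from butt y: [0.5772 0.2232]
```

```bash
python3 - <<'E'
from scan import *
k=dict(o=(.576,.2226),yaw=-77.)
A=spose(-.0085,-.058,.23,-1,**k);B=spose(-.0085,-.058,.085,-1,**k); print(A[0])
rows([A,B],[1,1],maxmm=21)
E
```

```text
[0.5176 0.2178 0.23  ]
[ 1, -10.1, -0.3, 4.5, 0.002, -0.003, -0.001, 1, -10.1, -0.4, 4.5, 0.002, -0.003, -0.002, 1, -0, 0, 20.7, -0, -0, 0, 1, -0, 0, 20.7, -0, -0, 0, 1, -0, 0, 20.8, -0, -0, 0, 1, -0, 0.1, 20.7, -0, -0, 0, 1, -0, -0, 20.7, -0, -0, 0, 1, -0, -0, 20.7, -0, -0, 0 ]
[ 1, -0, 0, 20.7, -0, -0, 0 ]
```

{"name": "arm_command", "arguments": {"moves": [1,-10.1,-0.3,4.5,0.002,-0.003,-0.001,1,-10.1,-0.4,4.5,0.002,-0.003,-0.002,1,0,0,21,0,0,0,1,0,0,21,0,0,0,1,0,0,21,0,0,0,1,0,0,21,0,0,0,1,0,0,21,0,0,0,1,0,0,20,0,0,0], "newtons": 25}}

```text
clock: 16.4
tcp_pos: [0.5177, 0.2181, 0.1036]
orientation: [-0.001, -0.114, 0.993, -0.0]
wrist_force: [0.6, -0.4, -0.5]
finger_gap: 0.0853
grip_force: 0.0
```

{"name": "arm_command", "arguments": {"moves": [1,0,0,20,0,0,0,1,0,0,0,0,0,0]}}

```text
clock: 16.65
tcp_pos: [0.5162, 0.2177, 0.0829]
orientation: [-0.002, -0.114, 0.993, -0.0]
wrist_force: [0.2, -0.5, 0.2]
finger_gap: 0.0855
grip_force: 0.0
```

{"name": "arm_command", "arguments": {"moves": [0.36,0,0,0,0,0,0,0.36,0,0,0,0,0,0,0.36,0,0,0,0,0,0]}}

```text
clock: 17.02
tcp_pos: [0.5176, 0.2184, 0.0857]
orientation: [0.0, -0.114, 0.993, -0.0]
wrist_force: [0.5, 0.8, 0.8]
finger_gap: 0.0585
grip_force: 0.0
```

{"name": "arm_command", "arguments": {"moves": [-0.2,0,0,0,0,0,0,-0.2,0,0,0,0,0,0]}}

```text
clock: 17.27
tcp_pos: [0.5168, 0.221, 0.0864]
orientation: [0.0, -0.114, 0.993, 0.003]
wrist_force: [-4.6, 9.8, 5.9]
finger_gap: 0.0483
grip_force: 28.8
```

{"name": "arm_command", "arguments": {"moves": [-0.2,0,0,0,0,0,0,-0.2,0,0,0,0,0,0,-0.2,0,0,0,0,0,0,-0.2,0,0,0,0,0,0]}}

```text
clock: 17.77
tcp_pos: [0.5168, 0.2211, 0.0864]
orientation: [0.0, -0.114, 0.993, 0.003]
wrist_force: [-2.5, 10.2, 6.7]
finger_gap: 0.0481
grip_force: 28.7
```

{"name": "arm_command", "arguments": {"moves": [1,0,0,0,0,0,0,1,0,0,0,0,0,0,1,0,0,0,0,0,0,1,0,0,0,0,0,0]}}

```text
clock: 18.27
tcp_pos: [0.517, 0.2181, 0.0848]
orientation: [-0.001, -0.114, 0.993, -0.0]
wrist_force: [-0.2, -0.5, -0.1]
finger_gap: 0.0857
grip_force: 0.0
```

{"name": "arm_command", "arguments": {"moves": [1,0,0,-20,0,0,0,1,0,0,-25,0,0,0,1,0,0,-25,0,0,0,1,0,0,-25,0,0,0,1,0,0,-25,0,0,0,1,0,0,-25,0,0,0,1,0,0,-20,0,0,0,1,0,0,0,0,0,0]}}

```text
clock: 19.27
tcp_pos: [0.5182, 0.2185, 0.2513]
orientation: [0.001, -0.114, 0.993, 0.0]
wrist_force: [0.0, -0.5, 0.5]
finger_gap: 0.0853
grip_force: 0.0
```

```bash
python3 - <<'E'
from h import *
s=get_state(); print(s["clock"],s["tcp_pos"],s["wrist_force"])
a,d=read_camera("wrist");b,_=read_camera("scene")
cv2.imwrite("pics/f.png",np.hstack([cv2.resize(a,(400,300)),cv2.resize(b,(400,300))]))
E
```

```text
19.275 [0.51818594 0.21849618 0.25133388] [ 0.04572287 -0.45482896  0.54903074]
```

View pics/f.png

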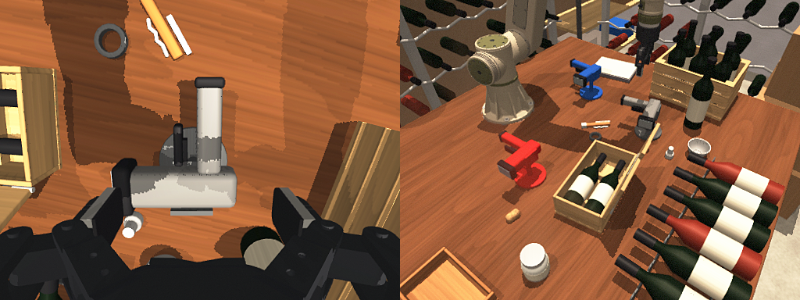

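The trigger is released (wrist view 180,145), the lid leans back on its stop, and the other items look unmoved. Handing in.

```bash
python3 -c "
from workcell import *
print(hand_in())"
```

```text
the job is handed in; nothing more can be done
None
```

The job is handed in at about 19 s: the lid leans on its stop (measured at about 1.86 rad), the grey scanner's trigger was squeezed (finger pads 48 mm apart), held for just over half a second and let go, and nothing else on the table appears moved in the final pictures.

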